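Start a timed spin on the mini centrifuge

TASK

The tubes are loaded: start a timed spin with light presses of the fingertips only, picking nothing up. First zero the timer that lies on the bench by pressing the right-hand one of its three keys, then push the centrifuge's lid fully shut, then press in the upper half of the rocker switch on the centrifuge's front to switch it on, and last press the timer's left-hand key to start the count. Press each key right in and let it go, keep off the timer's middle key, and leave the timer and everything else where it lies.

Things in the scene. Friction and masses are not known exactly. Their poses are not given: they have to be found in the camera images.
- centrifuge: white mini centrifuge, 158 deep x 154 wide x 115 mm high with the lid shut, fixed to the bench; its front, with the switch, faces the robot, turned by up to 0.35 rad. Origin: centre of its underside; x points from front to back, y to the robot's left, z up. Its front wall is at x = -73 mm at the switch's height and leans back above (-62 mm at z = 60 mm); its rim is at z = 66 mm.
- centrifuge_lid (a joint): clear domed lid, hinged along y at the centrifuge's back: 0 rad = fully shut, grows as it opens (starts at 0.8 to 1.15). A push of 1 N on the outside moves it; above about 0.7 rad it stays where left, below that it sinks slowly. Shut, it covers x = -62 to 65, y = -60 to 64 mm of the centrifuge's frame; its top is 113 mm high within 25 mm of the middle, 94 mm at x = -54 mm.
- lid_hinge (a point): point on the lid's hinge line, in the middle of its width, 68 mm behind the centrifuge's origin and 68 mm above it. Axes as the centrifuge's.
- lid_top_front (a point): point on the outside of the lid's dome, in the middle of its width, towards its free front edge; moves with the lid. Shut, it is 98 mm in front of the hinge line and 44 mm above it, 112 mm above the bench, and its z axis points up, out of the dome. The free edge is 129 mm from the hinge line.
- centrifuge_switch (a joint): rocker switch in the middle of the centrifuge's front, pivoting on a level axis 26 mm above the bench, 74 mm in front of the origin. About 0.24 rad = off (upper half stands out, as at the start), 0 = on (upper half pressed in, face upright). Stays where left; about 2 N on the upper half moves it in by 1 to 2 mm to its stop.
- switch_upper_half (a point): middle of the face of the rocker's upper half, 5.5 mm above the pivot; moves with the rocker. The black rocker is 12 mm wide and 18 mm high (17 to 35 mm above the bench); its face stands 5 mm out from the wall. At joint value 0 its axes are the centrifuge's: x points into the centrifuge.
- timer: white digital timer, 66 wide x 58 x 30 mm thick, 70 g, loose, lying on its back, display and keys up, keys at the end nearer the robot, turned by up to 0.6 rad. Origin: middle of that key end, 16 mm above the bench. z axis: along the bench from key end to display end; y: to the robot's left; x: down. Its face is 30 mm above the bench at the key end, sloping down 0.11 rad to the display end.
- timer_left_key (a point): middle of the top of the left-hand key (start), 20 mm left of the timer's centre line and 16 mm from the key end, about 34 mm above the bench. Each key is 12 x 12 mm and stands 3 mm proud of the face; the keys' centres are 20 mm apart. Axes as the timer's (x down).
- timer_middle_key (a point): the same for the middle key, which must not be pressed
- timer_right_key (a point): the same for the right-hand key (zero)
- timer_key_1 (a joint): travel of the left-hand key: 0 = up, 0.0015 m = fully down; springs back; fully down takes 6 N
- timer_key_2 (a joint): travel of the middle key, likewise
- timer_key_3 (a joint): travel of the right-hand key, likewise
- pipette: bystander: white hand pipette lying on the bench left of the timer, pointing away, 261 mm long, 48 mm high; origin in its middle
- petri_a: bystander: clear petri dish, 59 mm across, 15 mm high, between timer and centrifuge, farther back; origin under its centre
- petri_b: bystander: a second such petri dish, behind the timer
- bottle: bystander: small white reagent bottle with black cap, 37 mm across, 66 mm high, at the back; origin under its centre
- pen: bystander: marker pen lying in front, between timer and centrifuge, 137 mm long, 14 mm high; origin in its middle
- tweezers: bystander: steel tweezers lying at the right front, 141 mm long, 9 mm high; origin in their middle
Mind the look-alikes: they are no part of the job. Of the things like the timer, leave any that is green; of the rest the smaller one is meant.

How it is judged:
On the way, in this order (a step that is already met when the one before it is completed fails the run):
1. the timer is zeroed: its right-hand key goes at least 1.0 of its 1.5 mm down while the lid is still up (value of joint timer_key_3 above 0.001 m and value of joint centrifuge_lid above 0.3 rad), for 0.05 s.
2. the lid is fully shut (value of joint centrifuge_lid below 0.05 rad), for 0.1 s.
3. the centrifuge is switched on with the lid shut (value of joint centrifuge_switch below 0.06 rad and value of joint centrifuge_lid below 0.05 rad), for 0.1 s.
4. the timer is started: its left-hand key goes at least 1.0 mm down with the centrifuge on (value of joint timer_key_1 above 0.001 m and value of joint centrifuge_switch below 0.06 rad), for 0.05 s.
At the end, for the whole second after the job is handed in: lid shut (under 0.05 rad), rocker switch on (under 0.06 rad), all three timer keys up again, the timer at rest flat on its back within 25 mm of where it lay, and each bystander within 30 mm of where it was (all of step 3 and value of joint each of timer_key_1, timer_key_2, timer_key_3 below 0.0005 m and distance of timer from where it was at the start of the episode below 0.025 m and height (world z) of timer below 0.022 m and angle between timer's own x axis and vertical above 2.95 rad and linear speed of timer below 0.01 m/s and distance of each of pipette, petri_a, petri_b, bottle, pen, tweezers from where it was at the start of the episode below 0.03 m); the robot touches nothing.
It fails at once if a wrong key is pressed: the middle one at any time, the left-hand one before the centrifuge is on, the right-hand one once it is on (value of joint timer_key_2 above 0.0008 m or (value of joint timer_key_1 above 0.0008 m and value of joint centrifuge_switch above 0.1 rad) or (value of joint timer_key_3 above 0.0008 m and value of joint centrifuge_switch below 0.06 rad)).
It fails at once if the centrifuge is on with its lid open (value of joint centrifuge_switch below 0.06 rad and value of joint centrifuge_lid above 0.1 rad).
It fails at once if the timer is lifted, or shoved more than 25 mm (height (world z) of timer above 0.03 m or distance of timer from where it was at the start of the episode above 0.025 m).
It fails at once if the fingers press harder than 30 N on the timer or the centrifuge (contact force between the fingers and timer above 30 N or contact force between the fingers and centrifuge above 30 N).
It fails at once if a bystander is lifted or moved by more than 30 mm, or the bottle is knocked over (angle between bottle's own z axis and vertical above 0.5 rad or distance of any of pipette, petri_a, petri_b, bottle, pen, tweezers from where it was at the start of the episode above 0.03 m).
It also fails if it takes over 64 s, if anything falls off the work surface, if the arm or the gripper's body presses on something with over 40 N, if the wrist force passes 120 N, or if a joint passes its speed limit or range.

ROBOT

A 6-joint arm with a two-finger parallel gripper is mounted at the origin on a cart in front of the work surface, level with it; the furniture and walls round the work are solid. World frame = base frame: x ahead of the robot, y to its left, z up, the work surface at z = 0. Lengths are in m, angles in rad, forces in N, time in s.
With the tool pointing down it reaches from about 0.275 to 0.825 m from the base axis. Payload 4.9 kg.
Tool frame: the origin (TCP) lies at the centre of the arm's flange, where the gripper is bolted on; the fingertips stand 173 mm ahead of it and the grasp point (between the pads) lies 155 mm ahead of it (bot.pinch_z is the distance from the TCP to the grasp point, in m); z points along the fingers, y is the direction in which the jaws open and shut (so a half turn about z gives the same grasp; the last joint's range is limited). The gripper opens to 85 mm and grips with 20 to 120 N. Pads are 22 mm wide; open, the fingers measure 114 mm over their backs; the gripper's body (76 mm by 85 mm) begins 54 mm behind the grasp point. The pads swing forward as they close: fully open they stand 13 mm farther back than shut.
Start: joints at [-1.438, 0.326, -0.193, 1.052, 0, 1.437], TCP at [0.145, -0.531, 0.405] pointing down, gripper open.
Joint ranges: [-2.65, 2.65], [-0.97, 1.79], [-1.3, 1.35], [-1.93, 2.1], [-1.47, 1.37], [-3.14, 3.14]. Speed limits (rad/s): [2.57, 2.57, 3.14, 3.14, 3.14, 3.14].

INTERFACE

Orientations are given as a rotation vector (axis times angle).
In Python, from plant import telemetry, read_camera, ticket, bot gives the robot as it stands.
- The arm moves only by the shell command python3 -m crank 'ROWS' [OPENING] [FORCE]. ROWS is JSON, a list of rows, each a list of 6 numbers: the shift along the tool's x, y, z in cm, then the turn, a rotation vector about the tool's x, y, z in degrees. In form: [[dx, dy, dz, rx, ry, rz], ...]. A call has 1 to 20 rows; each row shifts and turns the commanded pose from where the row before left it, along the tool's axes as they then stand; what a row does not reach is not made up. A row lasts 1/12 s, in which the tool goes at most 41.7 mm and 7.16 degrees, less where a joint would pass 70% of its speed; a pose out of reach is approached as far as the arm can. A call with a gripper value outside its range is refused whole. OPENING is the opening, from -1 (shut) to 1 (fully open), so that 0 is half open, set as the call begins (- or left out, the last holds). The fingers move at their own pace and stop on an object; FORCE is the grip in N (left out, the last holds). Time passes only in rows, so rows that do not move let the fingers close. It gives the time, the measured TCP pose, the force and the opening at its end, in the units of the state.
- telemetry.sense(): the state, without advancing time (a new reading comes with each control period).
- read_camera(name): name is "scene" or "top" or "wrist"; returns a dict with "pixels" (480x640x3 uint8, blue, green, red), "fovy" (degrees; the focal length in pixels is half the picture's height over the tangent of half this angle, whatever the lens; pixels are square), "cx", "cy" (the principal point, pixels), "rvec" (rotation vector, rad) and "tvec" (3), from world to camera coordinates, as OpenCV has them; the wrist camera has in their place "mount" (4x4, takes a point from camera to tool coordinates, whose origin is the TCP and whose axes are the flange's). Camera axes: x right, y down, z forward; pixel columns grow to the right and rows downward; lengths in m; the calibration is good to about 2 mm. The wrist camera is an equidistant fisheye: a pixel r from the principal point sees the ray r / f radians off the axis. A picture is of the moment at which its call begins: read the wrist's pose just before it. There is no depth.
- ticket.sign_off(): hands the job in, once; it reports no verdict.
The state is a dict: "time": time; "qpos": joint angles; "joint_vel": joint speeds; "tau": joint torques, N m; "ee_pos": TCP position; "ee_rot": TCP orientation; "ft_force": force on the tool from outside, world axes, zero at the start; "moment": the same for the moment, N m; "width": opening from 0.0 (shut) to 1.0 (fully open).
Only numpy, scipy, OpenCV 4.12 (cv2) and the standard library are available. Lean on these libraries where they do the work, as an engineer would, in place of code of your own. Each camera call takes 0.05 s, during which the arm holds its last target. There are 200 camera calls.

## Working session

There is one attempt and no reset: what is moved stays moved. The work goes in short steps, Python scripts to look and compute and a shell command to move; the robot and the scene stay as the last step left them, time stands still between calls to the robot, and variables do not carry over. Pictures are saved under pics/ and viewed, about 8 in all and at most 12, crops included, and the job is handed in when it is done.

```bash
mkdir -p pics; cat > h.py <<'E'
import numpy as np, cv2
from scipy.spatial.transform import Rotation as R
from plant import telemetry, read_camera, ticket, bot
def snap(n,f):
    c=read_camera(n); cv2.imwrite('pics/'+f+'.png',c['pixels']); np.save('pics/'+f+'.npy',c,allow_pickle=True); return c
def load(f): return np.load('pics/'+f+'.npy',allow_pickle=True).item()
def K(c):
    f=240/np.tan(np.radians(c['fovy'])/2); return np.array([[f,0,c['cx']],[0,f,c['cy']],[0,0,1.]])
def onplane(c,px,z):
    Rm=R.from_rotvec(np.ravel(c['rvec'])).as_matrix(); t=np.ravel(c['tvec']); o=-Rm.T@t
    px=np.atleast_2d(np.array(px,float)); d=np.c_[px,np.ones(len(px))]@np.linalg.inv(K(c)).T@Rm
    return o+d*((z-o[2])/d[:,2])[:,None]
def proj(c,P):
    return cv2.projectPoints(np.atleast_2d(np.array(P,float)),np.ravel(c['rvec']),np.ravel(c['tvec']),K(c),None)[0][:,0]
E
python3 - <<'E'
from h import *
for n in('scene','top'):
    c=snap(n,n+'0'); print(n,c['fovy'],c['cx'],c['cy'],-R.from_rotvec(np.ravel(c['rvec'])).as_matrix().T@np.ravel(c['tvec']))
s=telemetry.sense(); print(s); print(bot.pinch_z)
E
```

```text
scene 46.188477560687076 317.1243095693318 236.4770895131894 [-0.37469462  1.33926399  0.77657958]
top 49.168453529977484 318.1196196786358 235.83231780613116 [0.46982935 0.11766963 1.50626287]
{'time': 0.1, 'qpos': array([-1.43820615e+00,  3.26879344e-01, -1.93507291e-01,  1.05201037e+00,
        4.92664894e-06,  1.43659521e+00]), 'joint_vel': array([ 0.00106447, -0.00342974,  0.00322714,  0.00022688,  0.0007733 ,
        0.0008195 ]), 'tau': array([ 9.93441608e-05, -4.44240725e+01,  2.63036907e+01,  7.92378938e-03,
       -1.83560610e-04,  6.27203249e-07]), 'ee_pos': array([ 0.14497659, -0.53027521,  0.40396582]), 'ee_rot': array([-3.11209624e+00, -4.17620129e-01, -9.75901755e-06]), 'ft_force': array([ 0.30355562, -0.3789574 ,  0.51431412]), 'moment': array([ 0.01962328,  0.06493045, -0.00838013]), 'width': 1.0001502381545906}
0.1547
```

View pics/top0.png

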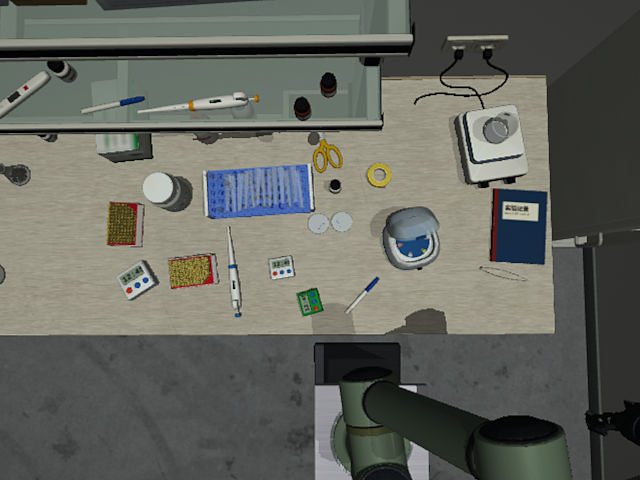

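View pics/scene0.png

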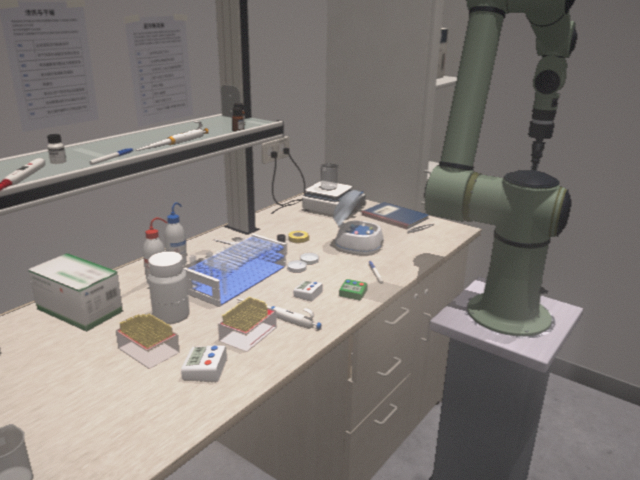

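Top view: three timers. They are a small white one at (282,267), a green one at (310,301) and a larger white one at (136,280). The small white one fits, being neither green nor the larger of the rest. The centrifuge, lid open, is at (411,238). I'll enlarge both to confirm.

```bash
python3 - <<'E'
from h import *
c=load('top0');im=c['pixels']
a=cv2.resize(im[247:287,260:305],None,fx=8,fy=8,interpolation=cv2.INTER_CUBIC)
b=cv2.resize(im[200:280,375:450],None,fx=5,fy=5,interpolation=cv2.INTER_CUBIC)
o=np.zeros((400,760,3),np.uint8);o[:320,:360]=a;o[:400,370:745]=b
cv2.imwrite('pics/crop1.png',o)
hsv=cv2.cvtColor(im,cv2.COLOR_BGR2HSV)
def comps(m,n,off,z,mn=4):
    k,l,st,ce=cv2.connectedComponentsWithStats(m.astype(np.uint8))
    for i in range(1,k):
        if st[i,4]>=mn: 
            p=ce[i]+off; print(n,st[i,4],p.round(1),onplane(c,p,z)[0].round(4))
x0,y0=262,250;s=hsv[250:285,262:302]
red=((s[...,0]<10)|(s[...,0]>170))&(s[...,1]>110);blue=(s[...,0]>95)&(s[...,0]<130)&(s[...,1]>110)
comps(red,'red',(x0,y0),.034);comps(blue,'blue',(x0,y0),.034)
w=(s[...,2]>175)&(s[...,1]<22)
m=cv2.morphologyEx(w.astype(np.uint8),cv2.MORPH_CLOSE,np.ones((5,5)))
k,l,st,ce=cv2.connectedComponentsWithStats(m);i=1+st[1:,4].argmax()
r=cv2.minAreaRect(np.argwhere(l==i)[:,::-1].astype(np.float32));bx=cv2.boxPoints(r)+(x0,y0)
P=onplane(c,bx,.027);print(bx.round(1));print(P.round(4));print(np.linalg.norm(np.diff(P,axis=0),axis=1))
E
```

```text
red 12 [274.5 273. ] [0.4668 0.2677 0.034 ]
blue 11 [281.4 271.9] [0.4698 0.2484 0.034 ]
blue 9 [288.3 270.9] [0.4725 0.2289 0.034 ]
[[268.7 260.1]
 [289.8 256.5]
 [292.8 275. ]
 [271.8 278.5]]
[[0.5033 0.2849 0.027 ]
 [0.5129 0.2253 0.027 ]
 [0.4609 0.2167 0.027 ]
 [0.4513 0.2761 0.027 ]]
[0.06036177 0.05277919 0.06021027]
```

View pics/crop1.png

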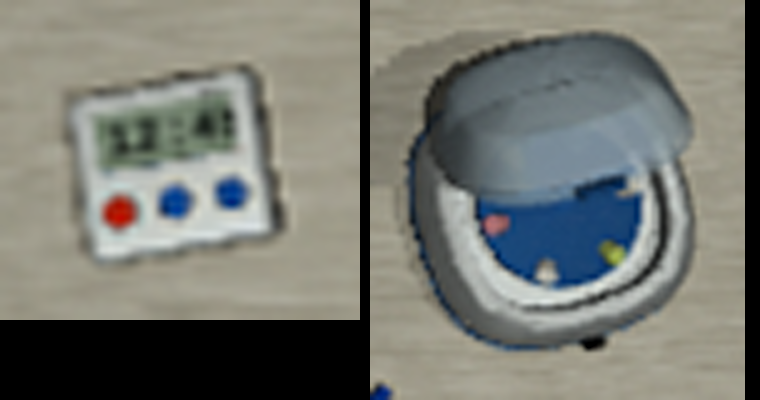

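The crop confirms it: red, blue and blue keys at the end nearer the robot, 20 mm apart. The left one is red, at (274.5,273), and the right one is at (288.3,270.9). The centrifuge's switch is at about (419.6,268.4) in the full image. Next I'll close the gripper and move over the timer.

```bash
python3 -m crank '[[2.6,-3.2,0,0,0,0],[2.6,-3.2,0,0,0,0],[2.6,-3.2,0,0,0,0],[2.6,-3.2,0,0,0,0],[2.6,-3.2,0,0,0,0],[2.6,-3.2,0,0,0,0],[2.6,-3.2,0,0,0,0],[2.6,-3.2,0,0,0,0],[2.6,-3.2,0,0,0,0],[2.6,-3.2,0,0,0,0],[2.6,-3.2,0,0,0,0],[2.6,-3.2,0,0,0,0],[2.6,-3.2,0,0,0,0],[2.6,-3.2,0,0,0,0],[2.6,-3.2,0,0,0,0],[2.6,-3.2,0,0,0,0],[2.6,-3.2,0,0,0,0],[2.6,-3.2,0,0,0,0],[2.6,-3.2,0,0,0,0],[2.6,-3.2,0,0,0,0]]' -1 20
python3 -m crank '[[0,0,0,0,0,-7],[0,0,0,0,0,-7],[0,0,0,0,0,-7],[0,0,0,0,0,-7],[0,0,0,0,0,-7],[0,0,0,0,0,-7],[0,0,0,0,0,-7],[0,0,0,0,0,-7],[0,0,0,0,0,-7],[0,0,0,0,0,-7],[0,0,0,0,0,-7],[0,0,0,0,0,-7],[0,0,0,0,0,0],[0,0,0,0,0,0]]'
python3 - <<'E'
from h import *
s=telemetry.sense();c=snap('wrist','w1');M=R.from_rotvec(s['ee_rot']).as_matrix();print(s['ee_pos'],s['ft_force']);print(M.round(3));print(c['mount'],c['fovy'],c['cx'],c['cy'])
np.save('pics/w1p.npy',np.r_[s['ee_pos'],s['ee_rot']])
E
```

```text
time: 1.77
ee_pos: [0.4803, 0.2178, 0.4042]
ee_rot: [-3.103, -0.443, 0.003]
ft_force: [0.1, -0.7, 0.6]
width: 0.0
time: 2.93
ee_pos: [0.4804, 0.2146, 0.4044]
ee_rot: [-2.019, -2.399, -0.005]
ft_force: [-0.9, 0.2, -0.6]
width: 0.005
[0.48041194 0.214626   0.4043708 ] [-0.89817355  0.15480588 -0.60672082]
[[-0.17   0.985 -0.003]
 [ 0.985  0.17   0.006]
 [ 0.007 -0.001 -1.   ]]
[[ 5.04507518e-05 -9.65477188e-01 -2.60487615e-01  6.58999457e-02]
 [ 9.99999909e-01 -6.14018489e-05  4.21259305e-04  1.81161940e-04]
 [-4.22710670e-04 -2.60487613e-01  9.65477097e-01  3.17639929e-02]
 [ 0.00000000e+00  0.00000000e+00  0.00000000e+00  1.00000000e+00]] 65.70646984690485 321.3348357859901 236.69128674818384
```

View pics/w1.png

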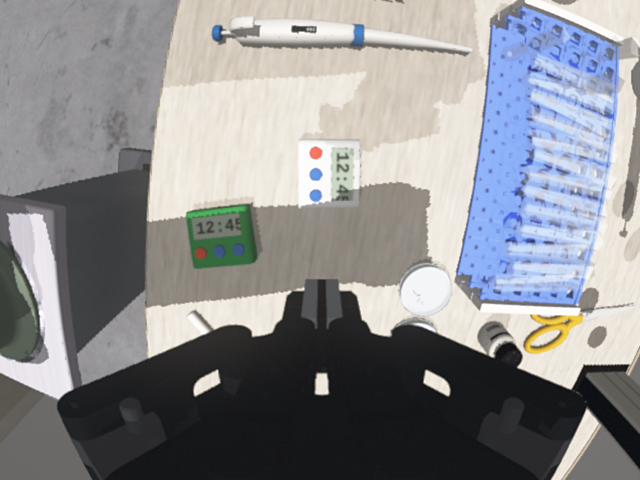

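The wrist view shows the white timer with its keys at (316,153) red, (316,174) and (316,196). The closed fingertips are at (321,283) and the green timer at (221,236). I'll compute the keys' positions from here.

```bash
cat >> h.py <<'E'
def wplane(c,p6,px,z):
    f=K(c)[0,0];px=np.atleast_2d(np.array(px,float))-(c['cx'],c['cy']);r=np.linalg.norm(px,axis=1,keepdims=True)
    d=np.c_[px/np.maximum(r,1e-9)*np.sin(r/f),np.cos(r/f)]
    M=R.from_rotvec(p6[3:]).as_matrix();m=np.array(c['mount']);o=M@m[:3,3]+p6[:3];d=d@m[:3,:3].T@M.T
    return o+d*((z-o[2])/d[:,2])[:,None]
def wproj(c,p6,P):
    M=R.from_rotvec(p6[3:]).as_matrix();m=np.array(c['mount'])
    v=((np.atleast_2d(P)-p6[:3])@M-m[:3,3])@m[:3,:3];n=np.linalg.norm(v[:,:2],axis=1,keepdims=True)
    return v[:,:2]/n*np.arctan2(n,v[:,2:])*K(c)[0,0]+(c['cx'],c['cy'])
def blobs(im,box,kind,mn=6):
    x0,y0,x1,y1=box;s=cv2.cvtColor(im[y0:y1,x0:x1],cv2.COLOR_BGR2HSV);h,S,v=[s[...,i] for i in range(3)]
    m={'red':((h<10)|(h>170))&(S>110),'blue':(h>95)&(h<130)&(S>110)}[kind]
    k,l,st,ce=cv2.connectedComponentsWithStats(m.astype(np.uint8))
    return [ce[i]+(x0,y0) for i in range(1,k) if st[i,4]>=mn]
E
python3 - <<'E'
from h import *
c=load('w1');p=np.load('pics/w1p.npy')
for k in('red','blue'):
    for b in blobs(c['pixels'],(300,140,330,210),k,20): print(k,b.round(1),wplane(c,p,b,.034)[0].round(4))
t=load('top0')
print('switch',onplane(t,[[419.6,268.4]],.034).round(4))
im=t['pixels'];print(im[240,395:402],im[262,385:440:5])
for q in [(383,212),(445,212),(385,262),(437,262),(419,268)]: print(q,onplane(t,q,.06)[0].round(3))
# reach test of tips
print(wproj(c,p,p[:3]+R.from_rotvec(p[3:]).as_matrix()@[0,0,.173]))
E
```

```text
red [315.4 152.6] [0.4654 0.2686 0.034 ]
blue [315.3 174.2] [0.4687 0.2491 0.034 ]
blue [315.1 195.1] [0.4717 0.23   0.034 ]
switch [[ 0.4778 -0.138   0.034 ]]
[[142 150 146]
 [ 69  49  33]
 [117  73  36]
 [116  82  50]
 [118  85  55]
 [123  97  69]
 [129 106  80]] [[138 154 158]
 [ 90  88  83]
 [ 86  87  84]
 [136 141 136]
 [152 157 152]
 [128 133 128]
 [157 161 156]
 [182 187 181]
 [128 131 126]
 [ 93  97  96]
 [136 153 158]]
(383, 212) [ 0.634 -0.035  0.06 ]
(445, 212) [ 0.633 -0.206  0.06 ]
(385, 262) [ 0.496 -0.039  0.06 ]
(437, 262) [ 0.495 -0.181  0.06 ]
(419, 268) [ 0.479 -0.132  0.06 ]
[[320.74962883 301.00157428]]
```

Both cameras agree on the keys to about 1 mm, with 20 mm spacing. The tool's x axis already lies along the key row. I'll go down over the right-hand key.

```bash
python3 -m crank '[[0.7,-0.2,0,0,0,0],[0.63,-0.2,0,0,0,0],[0,0,3,0,0,0],[0,0,3,0,0,0],[0,0,3,0,0,0],[0,0,3,0,0,0],[0,0,3,0,0,0],[0,0,2,0,0,0],[0,0,1,0,0,0],[0,0,0,0,0,0],[0,0,0,0,0,0],[0,0,0,0,0,0]]'
python3 - <<'E'
from h import *
s=telemetry.sense();c=snap('wrist','w2');M=R.from_rotvec(s['ee_rot']).as_matrix();tip=s['ee_pos']+M@[0,0,.173];print(tip.round(4),M.round(3),s['ft_force'])
p=np.r_[s['ee_pos'],s['ee_rot']];np.save('pics/w2p.npy',p)
im=c['pixels']
for k in('red','blue'):
    for b in blobs(im,(200,100,440,300),k,40): print(k,b.round(1),wplane(c,p,b,.034)[0].round(4))
E
```

```text
time: 3.98
ee_pos: [0.4747, 0.2287, 0.2261]
ee_rot: [-2.017, -2.403, -0.009]
ft_force: [0.6, 1.2, -0.3]
width: -0.004
[0.4747 0.23   0.0531] [[-0.174  0.985  0.   ]
 [ 0.985  0.174  0.007]
 [ 0.007  0.002 -1.   ]] [ 0.63042566  1.16110069 -0.33052464]
red [314.8 197.6] [0.4652 0.2693 0.034 ]
blue [309.7 233.7] [0.4657 0.2529 0.034 ]
blue [314.2 274.9] [0.471  0.2338 0.034 ]
```

View pics/w2.png

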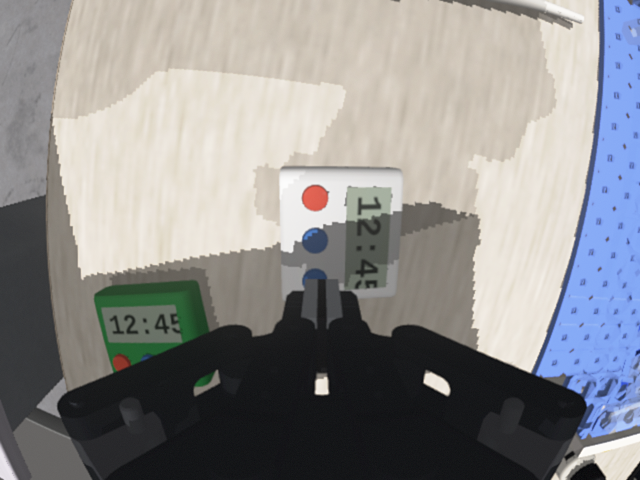

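Wrist view: the red key is at (315,198) and the right-hand key at (314,275), just ahead of the closed fingertips at (321,285). I'll shift 2 mm outward and 1.5 mm towards the key end, then descend gently.

```bash
python3 -m crank '[[-0.2,-0.15,0,0,0,0],[0,0,1,0,0,0],[0,0,0.5,0,0,0],[0,0,0.2,0,0,0],[0,0,0,0,0,0],[0,0,0,0,0,0]]'
python3 -m crank '[[0,0,0.1,0,0,0],[0,0,0,0,0,0],[0,0,0,0,0,0]]'
python3 -m crank '[[0,0,0.1,0,0,0],[0,0,0,0,0,0],[0,0,0,0,0,0]]'
```

```text
time: 4.53
ee_pos: [0.4726, 0.2261, 0.2074]
ee_rot: [-2.016, -2.402, -0.005]
ft_force: [0.3, 0.3, -0.4]
width: -0.0
time: 4.78
ee_pos: [0.4729, 0.2262, 0.2069]
ee_rot: [-2.016, -2.402, -0.006]
ft_force: [0.9, -0.1, -0.3]
width: -0.0
time: 5.03
ee_pos: [0.4729, 0.2262, 0.2058]
ee_rot: [-2.016, -2.402, -0.006]
ft_force: [0.6, 0.5, -0.1]
width: 0.002
```

```bash
for i in 1 ; do python3 -m crank '[[0,0,0.1,0,0,0],[0,0,0,0,0,0],[0,0,0,0,0,0]]'; python3 -m crank '[[0,0,0.1,0,0,0],[0,0,0,0,0,0],[0,0,0,0,0,0]]'; done
```

```text
time: 5.28
ee_pos: [0.4729, 0.2262, 0.205]
ee_rot: [-2.016, -2.402, -0.007]
ft_force: [-0.2, 1.3, 2.6]
width: -0.002
time: 5.53
ee_pos: [0.4729, 0.2262, 0.2042]
ee_rot: [-2.016, -2.402, -0.006]
ft_force: [-1.3, -0.5, 5.8]
width: 0.004
```

```bash
python3 -m crank '[[0,0,0.06,0,0,0],[0,0,0,0,0,0],[0,0,0,0,0,0]]'; python3 -m crank '[[0,0,0.06,0,0,0],[0,0,0,0,0,0],[0,0,0,0,0,0]]'
```

```text
time: 5.78
ee_pos: [0.4729, 0.2262, 0.204]
ee_rot: [-2.016, -2.403, -0.007]
ft_force: [-2.2, -0.9, 10.6]
width: -0.001
time: 6.03
ee_pos: [0.4729, 0.2262, 0.2039]
ee_rot: [-2.016, -2.403, -0.007]
ft_force: [-3.0, -1.7, 15.9]
width: -0.002
```

The key is bottomed: the force jumped to 16 N while the tip stopped moving. I'll lift off, turn, and move over the centrifuge to look.

```bash
python3 -m crank '[[0,0,-1,0,0,0],[0,0,-3,0,0,0],[0,0,-3,0,0,0],[0,0,-3,0,0,0],[0,0,-3,0,0,0],[0,0,-3,0,0,0],[0,0,-3,0,0,0],[0,0,-3,0,0,0],[0,0,-2.6,0,0,0]]'
python3 -m crank '[[0,0,0,0,0,-6.7],[0,0,0,0,0,-6.7],[0,0,0,0,0,-6.7],[0,0,0,0,0,-6.7],[0,0,0,0,0,-6.7],[0,0,0,0,0,-6.7],[0,0,0,0,0,-6.7],[0,0,0,0,0,-6.7],[0,0,0,0,0,-6.7],[0,0,0,0,0,-6.7],[0,0,0,0,0,-6.7],[0,0,0,0,0,-6.7]]'
python3 -m crank '[[0,-3.5,0,0,0,0],[0,-3.5,0,0,0,0],[0,-3.5,0,0,0,0],[0,-3.5,0,0,0,0],[0,-3.5,0,0,0,0],[0,-3.5,0,0,0,0],[0,-3.5,0,0,0,0],[0,-3.5,0,0,0,0],[0,-3.5,0,0,0,0],[0,-3.5,0,0,0,0],[0,0,0,0,0,0],[0,0,0,0,0,0],[0,0,0,0,0,0]]'
python3 - <<'E'
from h import *
s=telemetry.sense();c=snap('wrist','w3');p=np.r_[s['ee_pos'],s['ee_rot']];np.save('pics/w3p.npy',p)
print(p.round(4),R.from_rotvec(p[3:]).as_matrix().round(3))
t=snap('top','top1')
print([onplane(t,b,.034)[0].round(4) for k in('red','blue') for b in blobs(t['pixels'],(262,250,302,285),k)])
E
```

```text
time: 6.78
ee_pos: [0.473, 0.2245, 0.4507]
ee_rot: [-2.016, -2.403, -0.007]
ft_force: [0.4, 0.8, 0.3]
width: 0.001
time: 7.78
ee_pos: [0.4731, 0.2245, 0.4483]
ee_rot: [0.02, -3.139, -0.01]
ft_force: [1.2, -1.3, -0.5]
width: -0.001
time: 8.87
ee_pos: [0.4754, -0.1253, 0.446]
ee_rot: [0.01, -3.139, -0.012]
ft_force: [0.9, 0.4, -0.5]
width: 0.002
[ 0.4754 -0.1253  0.446   0.0099 -3.1389 -0.0115] [[-1.    -0.006 -0.003]
 [-0.006  1.     0.007]
 [ 0.003  0.007 -1.   ]]
[array([0.4666, 0.2673, 0.034 ]), array([0.4695, 0.2489, 0.034 ]), array([0.4728, 0.2284, 0.034 ])]
```

View pics/w3.png

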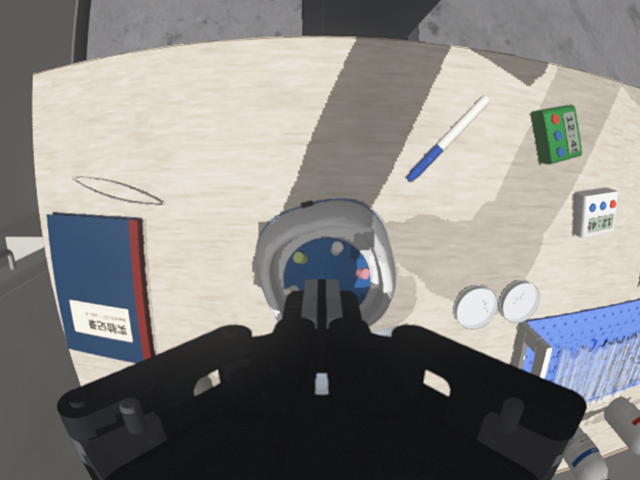

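The timer hasn't moved. The wrist view has the centrifuge's switch at (307,204), but the fingers hide the rotor. I'll back off 9 cm for a clear view to get its yaw and the lid angle.

```bash
python3 -m crank '[[3,0,0,0,0,0],[3,0,0,0,0,0],[3,0,0,0,0,0],[0,0,0,0,0,0],[0,0,0,0,0,0],[0,0,0,0,0,0]]'
python3 - <<'E'
from h import *
s=telemetry.sense();c=snap('wrist','w4');p=np.r_[s['ee_pos'],s['ee_rot']];np.save('pics/w4p.npy',p)
print(p.round(4))
a=cv2.resize(c['pixels'][140:350,220:420],None,fx=2.8,fy=2.8,interpolation=cv2.INTER_CUBIC);cv2.imwrite('pics/crop4.png',a)
E
```

```text
time: 9.47
ee_pos: [0.3862, -0.1255, 0.447]
ee_rot: [0.013, -3.141, -0.009]
ft_force: [0.5, -0.2, 0.6]
width: 0.001
[ 0.3862 -0.1255  0.447   0.0131 -3.1414 -0.0092]
```

View pics/crop4.png

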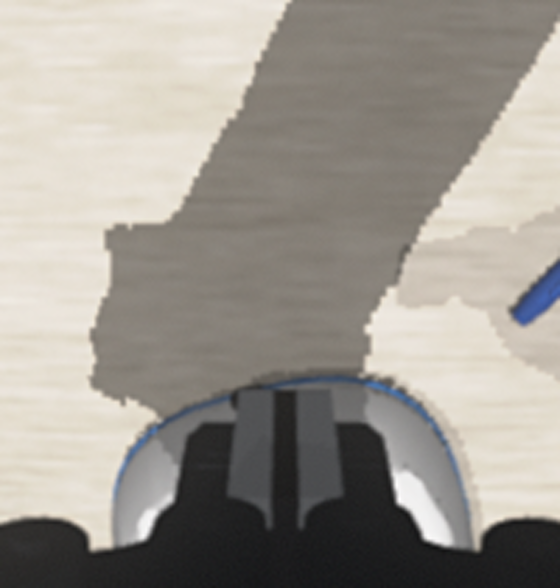

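I went the wrong way: the fingers now cover the switch. I'll move forward instead so the centrifuge sits higher in the view.

```bash
python3 -m crank '[[-4,0,0,0,0,0],[-4,0,0,0,0,0],[-4,0,0,0,0,0],[-4,0,0,0,0,0],[-4,0,0,0,0,0],[-3,0,0,0,0,0],[0,0,0,0,0,0],[0,0,0,0,0,0],[0,0,0,0,0,0]]'
python3 - <<'E'
from h import *
s=telemetry.sense();c=snap('wrist','w5');p=np.r_[s['ee_pos'],s['ee_rot']];np.save('pics/w5p.npy',p)
print(p.round(4))
a=cv2.resize(c['pixels'][80:290,200:440],None,fx=2.8,fy=2.8,interpolation=cv2.INTER_CUBIC);cv2.imwrite('pics/crop5.png',a)
E
```

```text
time: 10.27
ee_pos: [0.6158, -0.1239, 0.445]
ee_rot: [0.012, -3.138, -0.011]
ft_force: [0.3, 0.2, 0.7]
width: -0.001
[ 0.6158 -0.1239  0.445   0.0123 -3.1379 -0.011 ]
```

View pics/crop5.png

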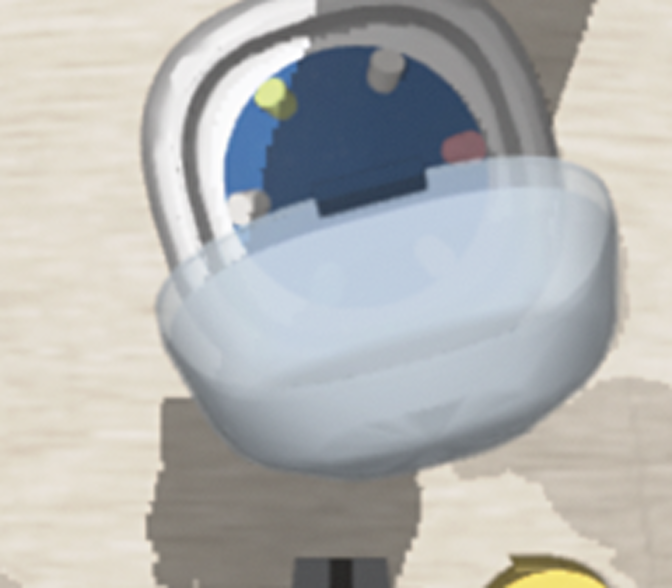

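Clear view now: the free edge with its catch notch runs from crop (317,207) to (428,178). The rotor disc is centred near crop (357,178), and the lid's back edge is lowest near (365,478). I'll compute yaw, origin and lid angle from this.

```bash
python3 - <<'E'
from h import *
c=load('w5');p=np.load('pics/w5p.npy')
f=lambda q:np.array(q)/2.8+(200,80)
for z in(.05,.06): print('rotor',z,wplane(c,p,f([[357,178]]),z)[0].round(4))
c3=load('w3');p3=np.load('pics/w3p.npy')
sw=wplane(c3,p3,[[307,203]],.035)[0];print('sw',sw.round(4))
E=wplane(c,p,f([[317,207],[428,178],[160,300],[615,200]]),.06)  # placeholder height
def edge(z,q): return wplane(c,p,f(q),z)
for z in(.15,.17,.19):
    e=edge(z,[[317,205],[428,176],[160,300],[612,195],[250,255],[520,165]])
    d=e[1]-e[0];d2=e[3]-e[2];print(z,e.round(3)[:2].tolist(),np.degrees(np.arctan2(-d[0],d[1])),np.degrees(np.arctan2(-d2[0],d2[1])))
# pose hypothesis overlay
t=load('top0')
img=c['pixels'].copy();it=t['pixels'].copy()
yaw=.255;Rz=R.from_euler('z',yaw).as_matrix();o=np.r_[sw[:2],0]-Rz@[-.079,0,0];print('origin',o.round(4))
W=lambda P:(np.atleast_2d(P)@Rz.T+o)
pts=[[-.079,0,.035],[0,0,.06],[.068,0,.068]]+[[x,y,.03] for x,y in[(-.073,0),(.079,0),(0,.077),(0,-.077)]]
for a in(.8,.9,1,1.1):
    # free edge at hinge radius 129, at height 0 above hinge when shut; top-front point
    for r,h in((.129,0),(.098,.044)):
        pts.append([.068-r*np.cos(a)+h*np.sin(a),0,.068+r*np.sin(a)+h*np.cos(a)])
q=wproj(c,p,W(pts));print(np.c_[(q-(200,80))*2.8,proj(t,W(pts))].round(0))
E
```

```text
rotor 0.05 [ 0.5535 -0.1155  0.05  ]
rotor 0.06 [ 0.5534 -0.1158  0.06  ]
sw [ 0.4751 -0.1369  0.035 ]
0.15 [[0.559, -0.128, 0.15], [0.552, -0.1, 0.15]] 15.487785802894143 13.905183235103658
0.17 [[0.559, -0.128, 0.17], [0.552, -0.102, 0.17]] 15.48778580289411 13.905183235103742
0.19 [[0.558, -0.127, 0.19], [0.552, -0.104, 0.19]] 15.487785802894095 13.905183235103713
origin [ 0.5515 -0.117   0.    ]
[[298. -36. 419. 269.]
 [353. 172. 413. 242.]
 [403. 368. 407. 217.]
 [303. -18. 418. 267.]
 [403. 377. 404. 215.]
 [554. 125. 385. 249.]
 [150. 225. 438. 235.]
 [339.  87. 422. 248.]
 [395. 303. 417. 227.]
 [350. 124. 421. 244.]
 [406. 346. 416. 223.]
 [362. 167. 421. 240.]
 [417. 391. 415. 219.]
 [375. 216. 420. 235.]
 [427. 434. 414. 215.]]
```

The centrifuge fits consistently: origin about (0.5525,-0.1165), yaw about 0.26, lid at about 1.05 rad. Before going behind the lid I'll check how close the shelf's right end is.

```bash
python3 - <<'E'
from h import *
t=load('top0');s=load('scene0')
P=lambda c:K(c)@np.c_[R.from_rotvec(np.ravel(c['rvec'])).as_matrix(),np.ravel(c['tvec'])]
for a,b in(((381,130),(283,133)),((381,122),(284,122)),((412,52),(0,0))):
    X=cv2.triangulatePoints(P(t),P(s),np.array(a,float),np.array(b,float))[:,0];X=X[:3]/X[3];print(X.round(3),proj(t,X),proj(s,X))
Rz=R.from_euler('z',.26).as_matrix()
p=np.load('pics/w5p.npy');tip=p[:3]+R.from_rotvec(p[3:]).as_matrix()@[0,0,.173];print('tip in centrifuge',(Rz.T@(tip-[.5525,-.1165,0])).round(4))
E
```

```text
[0.782 0.    0.368] [[380.4559887  129.32812485]] [[283.51630721 133.07001164]]
[ 0.785 -0.     0.403] [[382.28764365 123.58734825]] [[282.80430741 121.82171912]]
[1.041 0.381 0.833] [[ 132.46670142 -147.71968305]] [[110.1367995  -33.57660557]]
tip in centrifuge [ 0.059  -0.0221  0.272 ]
```

The shelf's front corner is at (0.78,0,0.37), which is far enough away. I'll line up with the centrifuge and go down behind the lid.

```bash
python3 -m crank '[[0,0,0,0,0,-5],[0,0,0,0,0,-5],[0,0,0,0,0,-4.6],[-1.8,1.1,0,0,0,0],[-1.8,1.1,0,0,0,0],[0,0,0,0,0,0],[0,0,2.5,0,0,0],[0,0,2.5,0,0,0],[0,0,2.5,0,0,0],[0,0,2.5,0,0,0],[0,0,1,0,0,0],[0,0,0,0,0,0],[0,0,0,0,0,0]]'
cat >> h.py <<'E'
def rep():
    s=telemetry.sense();M=R.from_rotvec(s['ee_rot']).as_matrix();tip=s['ee_pos']+M@[0,0,.173]
    Rz=R.from_euler('z',.26).as_matrix();print('t',round(s['time'],2),'tip w',tip.round(4),'cf',(Rz.T@(tip-[.5525,-.1165,0])).round(4),'F',s['ft_force'].round(1));print(M.round(3).tolist());return s
E
python3 -c "from h import *;rep()"
```

```text
time: 11.4
ee_pos: [0.6441, -0.0934, 0.337]
ee_rot: [0.409, -3.114, -0.01]
ft_force: [-0.2, 0.1, 0.8]
width: -0.001
t 11.4 tip w [ 0.6438 -0.0923  0.164 ] cf [ 9.45e-02 -1.00e-04  1.64e-01] F [-0.2  0.1  0.8]
[[-0.966, -0.258, -0.002], [-0.258, 0.966, 0.006], [0.0, 0.007, -1.0]]
```

```bash
python3 -m crank '[[0.9,0,0,0,0,0],[0.9,0,0,0,0,0],[0.8,0,0.1,0,0,0],[0.8,0,0.15,0,0,0],[0.8,0,0.15,0,0,0],[0.6,0,0.2,0,0,0],[0.6,0,0.25,0,0,0],[0.6,0,0.25,0,0,0],[0.55,0,0.35,0,0,0],[0.55,0,0.35,0,0,0],[0.5,0,0.35,0,0,0],[0,0,0,0,0,0],[0,0,0,0,0,0]]'
python3 - <<'E'
from h import *
rep();t=snap('top','top2');s=snap('scene','scene2')
o=np.zeros((420,780,3),np.uint8);o[:,:390]=cv2.resize(t['pixels'][180:285,365:462],(390,420));o[:,390:]=cv2.resize(s['pixels'][165:270,310:407],(390,420));cv2.imwrite('pics/c6.png',o)
E
```

```text
time: 12.48
ee_pos: [0.5707, -0.1127, 0.3142]
ee_rot: [0.409, -3.113, -0.012]
ft_force: [-0.4, -0.6, 0.5]
width: 0.0
t 12.48 tip w [ 0.5702 -0.1115  0.1412] cf [0.0184 0.0003 0.1412] F [-0.4 -0.6  0.5]
[[-0.966, -0.258, -0.003], [-0.258, 0.966, 0.007], [0.001, 0.008, -1.0]]
```

View pics/c6.png

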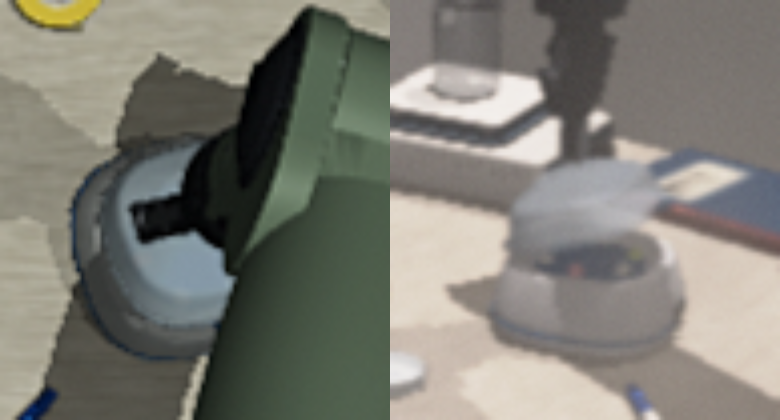

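The scene crop (right half) shows the lid pushed down to about 0.4 rad with the fingertip on top of it. I'll carry on to shut.

```bash
python3 -m crank '[[0.65,0,0.6,0,0,0],[0.65,0,0.6,0,0,0],[0.5,0,0.7,0,0,0],[0.5,0,0.7,0,0,0],[0,0,0,0,0,0],[0,0,0,0,0,0]]'
python3 -m crank '[[0,0,0.2,0,0,0],[0,0,0,0,0,0],[0,0,0,0,0,0]]'
python3 -m crank '[[0,0,0.2,0,0,0],[0,0,0,0,0,0],[0,0,0,0,0,0]]'
```

```text
time: 13.08
ee_pos: [0.5481, -0.1185, 0.288]
ee_rot: [0.409, -3.113, -0.012]
ft_force: [0.2, 0.5, 0.6]
width: 0.003
time: 13.33
ee_pos: [0.549, -0.1184, 0.2867]
ee_rot: [0.41, -3.114, -0.01]
ft_force: [0.2, -1.0, 0.3]
width: -0.003
time: 13.58
ee_pos: [0.549, -0.1184, 0.2863]
ee_rot: [-0.41, 3.115, 0.009]
ft_force: [-3.3, 0.4, 11.0]
width: -0.002
```

```bash
python3 -m crank '[[0,0,0.05,0,0,0],[0,0,0,0,0,0],[0,0,0,0,0,0]]'
python3 -m crank '[[0,0,-2,0,0,0],[0,0,-3,0,0,0],[0,0,-3,0,0,0],[0,0,0,0,0,0],[0,0,0,0,0,0]]'
python3 - <<'E'
from h import *
s=rep();c=snap('wrist','w7');t=snap('scene','scene7')
o=np.zeros((480,760,3),np.uint8);o[:,:380]=c['pixels'][:,130:510];o[:420,380:]=cv2.resize(t['pixels'][165:270,310:405],(380,420));cv2.imwrite('pics/c7.png',o)
np.save('pics/w7p.npy',np.r_[s['ee_pos'],s['ee_rot']])
E
```

```text
time: 13.83
ee_pos: [0.5489, -0.1184, 0.2862]
ee_rot: [-0.41, 3.114, 0.009]
ft_force: [-5.1, 1.1, 13.7]
width: 0.002
time: 14.25
ee_pos: [0.5498, -0.1191, 0.3662]
ee_rot: [-0.41, 3.112, 0.007]
ft_force: [-0.2, 0.1, -0.9]
width: -0.001
t 14.25 tip w [ 0.5502 -0.1183  0.1932] cf [-0.0027 -0.0011  0.1932] F [-0.2  0.1 -0.9]
[[-0.966, -0.259, 0.003], [-0.259, 0.966, 0.005], [-0.004, 0.004, -1.0]]
```

View pics/c7.png

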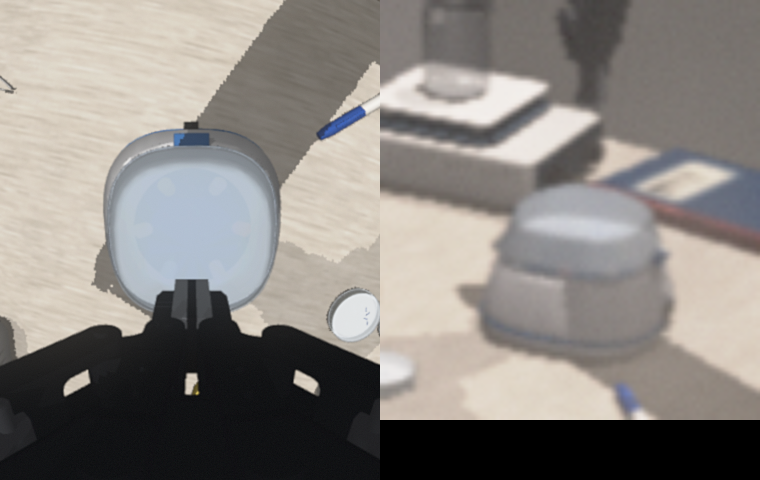

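The lid is fully shut: it is seated in both views and the stop force came at 113 mm height. The switch shows at wrist px (321,124). I'll work out its lateral offset.

```bash
python3 - <<'E'
from h import *
c=load('w7');p=np.load('pics/w7p.npy');im=c['pixels'][110:132,300:345]
m=im.max(2)<60;k,l,st,ce=cv2.connectedComponentsWithStats(m.astype(np.uint8));print(st[1:],ce[1:])
i=1+st[1:,4].argmax();x,y,w,h=st[i][:4];q=np.array([[x,y],[x+w,y],[x+w/2,y]])+(300,110)
W=wplane(c,p,q,.035);print(W.round(4));Rz=R.from_euler('z',.26).as_matrix();print(((W-[.5525,-.1165,0])@Rz).round(4))
E
```

```text
[[15 12 13  7 77]] [[21.22077922 15.42857143]]
[[ 0.4756 -0.1428  0.035 ]
 [ 0.4729 -0.1328  0.035 ]
 [ 0.4743 -0.1378  0.035 ]]
[[-0.0811 -0.0056  0.035 ]
 [-0.0811  0.0047  0.035 ]
 [-0.0811 -0.0004  0.035 ]]
```

```bash
python3 -m crank '[[3,0,0,0,0,0],[3,0,0,0,0,0],[3,0,0,0,0,0],[3,0,0,0,0,0],[3,0,0,0,0,0],[3.5,0,0,0,0,0],[0,0,0,0,-5,0],[0,0,0,0,-5,0],[0,0,0,0,-5,0],[0,0,0,0,-5,0],[0,0,0,0,-5,0],[0,0,0,0,0,0],[0,0,0,0,0,0],[0,0,0,0,0,0]]'; python3 -c "from h import *;rep()"
```

```text
time: 15.52
ee_pos: [0.37, -0.1667, 0.3636]
ee_rot: [-0.351, 2.689, 0.089]
ft_force: [0.2, 0.4, 0.2]
width: 0.003
t 15.52 tip w [ 0.4399 -0.1467  0.2066] cf [-1.166e-01 -2.000e-04  2.066e-01] F [0.2 0.4 0.2]
[[-0.878, -0.259, 0.404], [-0.231, 0.966, 0.116], [-0.42, 0.008, -0.908]]
```

Rocker at cf x = -81 mm, y = 0 mm, as the description requires. Next, down in front of it.

```bash
python3 -m crank '[[0.84,0,1.8,0,0,0],[0.84,0,1.8,0,0,0],[0.84,0,1.8,0,0,0],[0.84,0,1.8,0,0,0],[0.84,0,1.8,0,0,0],[0.84,0,1.8,0,0,0],[0.84,0,1.8,0,0,0],[0.84,0,1.8,0,0,0],[0.84,0,1.8,0,0,0],[0,0,0,0,0,0],[0,0,0,0,0,0],[0,0,0,0,0,0]]'; python3 -c "
from h import *
s=rep();c=snap('wrist','w8');cv2.imwrite('pics/c8.png',cv2.resize(c['pixels'][100:340,180:460],None,fx=2,fy=2))"
```

```text
time: 16.52
ee_pos: [0.3703, -0.1658, 0.1858]
ee_rot: [-0.352, 2.686, 0.088]
ft_force: [-0.2, -0.2, 0.0]
width: 0.002
t 16.52 tip w [ 0.4406 -0.1458  0.029 ] cf [-0.1157  0.0004  0.029 ] F [-0.2 -0.2  0. ]
[[-0.876, -0.259, 0.406], [-0.232, 0.966, 0.116], [-0.422, 0.007, -0.907]]
```

View pics/c8.png

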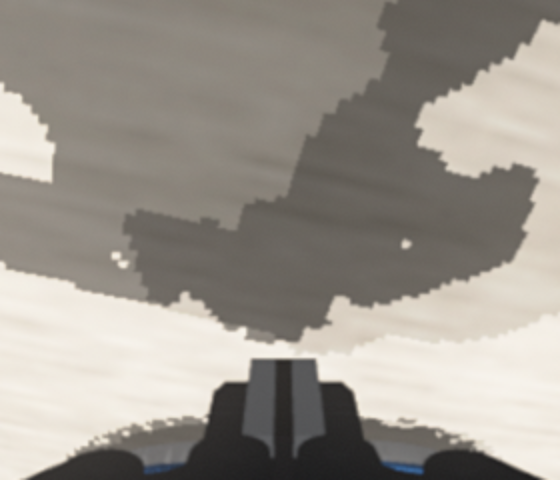

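The fingers hide the rocker from the wrist camera, so I'll go by the measured pose and the force. The tip is centred on it in y, about 25 mm short. I'll lower 2 mm and move in by feel.

```bash
python3 -m crank '[[0.08,0,0.18,0,0,0],[-0.7,0,0.33,0,0,0],[-0.7,0,0.33,0,0,0],[-0.4,0,0.18,0,0,0],[0,0,0,0,0,0],[0,0,0,0,0,0]]'; python3 -c "from h import *;rep()"
for i in 1; do python3 -m crank '[[-0.18,0,0.085,0,0,0],[0,0,0,0,0,0],[0,0,0,0,0,0]]';python3 -m crank '[[-0.18,0,0.085,0,0,0],[0,0,0,0,0,0],[0,0,0,0,0,0]]'; done;  python3 -c "from h import *;rep()"
```

```text
time: 17.07
ee_pos: [0.3895, -0.1603, 0.1836]
ee_rot: [-0.353, 2.685, 0.087]
ft_force: [-0.1, 0.3, -0.5]
width: -0.004
t 17.07 tip w [ 0.4598 -0.1404  0.0268] cf [-0.0957  0.0007  0.0268] F [-0.1  0.3 -0.5]
[[-0.876, -0.26, 0.407], [-0.233, 0.966, 0.115], [-0.423, 0.006, -0.906]]
time: 17.32
ee_pos: [0.3909, -0.16, 0.1834]
ee_rot: [-0.351, 2.686, 0.088]
ft_force: [-0.6, -0.0, -0.3]
width: 0.003
time: 17.57
ee_pos: [0.3929, -0.1595, 0.1834]
ee_rot: [-0.351, 2.686, 0.087]
ft_force: [-0.1, 0.5, 0.0]
width: 0.0
t 17.57 tip w [ 0.4633 -0.1396  0.0266] cf [-0.0922  0.0006  0.0266] F [-0.1  0.5  0. ]
[[-0.876, -0.259, 0.407], [-0.232, 0.966, 0.115], [-0.422, 0.007, -0.906]]
```

```bash
python3 -m crank '[[-0.18,0,0.085,0,0,0],[0,0,0,0,0,0],[0,0,0,0,0,0]]';python3 -m crank '[[-0.13,0,0.06,0,0,0],[0,0,0,0,0,0],[0,0,0,0,0,0]]';   python3 -c "from h import *;rep()"
```

```text
time: 17.82
ee_pos: [0.3947, -0.1589, 0.1834]
ee_rot: [-0.351, 2.686, 0.087]
ft_force: [-1.1, 0.0, 0.6]
width: -0.0
time: 18.07
ee_pos: [0.3959, -0.1585, 0.1833]
ee_rot: [-0.351, 2.687, 0.087]
ft_force: [-3.8, -1.3, 2.7]
width: -0.0
t 18.07 tip w [ 0.4661 -0.1386  0.0265] cf [-0.0892  0.0008  0.0265] F [-3.8 -1.3  2.7]
[[-0.877, -0.258, 0.406], [-0.231, 0.966, 0.115], [-0.422, 0.007, -0.907]]
```

```bash
python3 -m crank '[[-0.09,0,0.04,0,0,0],[0,0,0,0,0,0],[0,0,0,0,0,0]]';python3 -m crank '[[-0.09,0,0.04,0,0,0],[0,0,0,0,0,0],[0,0,0,0,0,0]]';   python3 -c "from h import *;rep()"
```

```text
time: 18.32
ee_pos: [0.3963, -0.1583, 0.1831]
ee_rot: [-0.35, 2.689, 0.087]
ft_force: [-6.6, -2.9, 3.3]
width: 0.005
time: 18.57
ee_pos: [0.3966, -0.158, 0.1829]
ee_rot: [-0.349, 2.691, 0.086]
ft_force: [-10.8, -3.7, 4.9]
width: 0.001
t 18.57 tip w [ 0.4663 -0.1384  0.0258] cf [-0.089   0.001   0.0258] F [-10.8  -3.7   4.9]
[[-0.879, -0.257, 0.402], [-0.23, 0.966, 0.113], [-0.418, 0.007, -0.908]]
```

The finger stopped hard with its corner at cf x ≈ -79 mm after about 1.5 mm of travel, which fits the rocker's "on" face. One slightly firmer push, then back out and check.

```bash
python3 -m crank '[[-0.09,0,0.04,0,0,0],[0,0,0,0,0,0],[0,0,0,0,0,0]]'
python3 -m crank '[[0.9,0,-0.42,0,0,0],[1.8,0,-0.84,0,0,0],[2.7,0,-1.25,0,0,0],[2.7,0,-1.25,0,0,0],[-1,0,-2,0,0,0],[-1,0,-2,0,0,0],[-1,0,-2,0,0,0],[-1,0,-2,0,0,0],[-1,0,-2,0,0,0],[-1,0,-2,0,0,0],[0,0,0,0,0,0],[0,0,0,0,0,0],[0,0,0,0,0,0]]'
python3 - <<'E'
from h import *
s=rep();c=snap('wrist','w9');p=np.r_[s['ee_pos'],s['ee_rot']];np.save('pics/w9p.npy',p)
Rz=R.from_euler('z',.26).as_matrix();q=wproj(c,p,Rz@[-.079,0,.026]+[.5525,-.1165,0])[0];print(q)
t=snap('top','top9')
x,y=np.clip(q.astype(int),[60,60],[580,420]);a=cv2.resize(c['pixels'][y-60:y+60,x-60:x+60],(390,390));b=cv2.resize(t['pixels'][240:285,395:440],(390,390),interpolation=cv2.INTER_CUBIC)
cv2.imwrite('pics/c9.png',np.hstack([a,b]))
E
```

```text
time: 18.82
ee_pos: [0.397, -0.1578, 0.1827]
ee_rot: [-0.348, 2.693, 0.086]
ft_force: [-13.3, -3.8, 6.3]
width: 0.003
time: 19.9
ee_pos: [0.3165, -0.1807, 0.3172]
ee_rot: [-0.352, 2.685, 0.087]
ft_force: [-0.4, -0.1, -0.5]
width: -0.001
t 19.9 tip w [ 0.3869 -0.1608  0.1604] cf [-0.1714 -0.0002  0.1604] F [-0.4 -0.1 -0.5]
[[-0.876, -0.259, 0.407], [-0.232, 0.966, 0.115], [-0.423, 0.007, -0.906]]
[320.25038468 249.52141552]
```

View pics/c9.png

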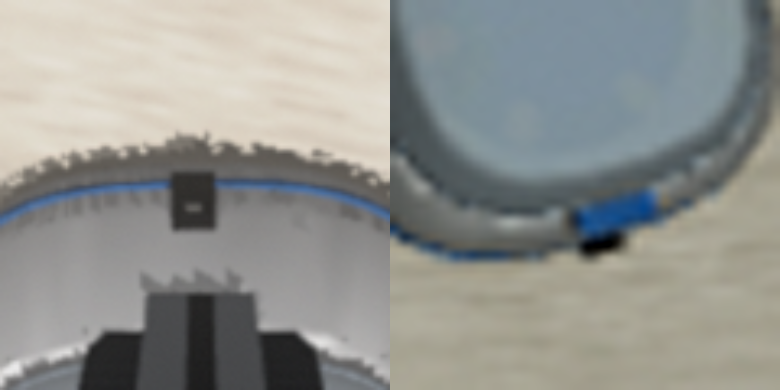

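The wrist crop shows the rocker, with its face now evenly upright, at crop (193,200). I'll compare its upper edge with the -81.1 mm I measured while it was off.

```bash
python3 - <<'E'
from h import *
c=load('w9');p=np.load('pics/w9p.npy');Rz=R.from_euler('z',.26).as_matrix()
im=c['pixels'][235:266,305:336];m=im.max(2)<75
k,l,st,ce=cv2.connectedComponentsWithStats(m.astype(np.uint8));i=1+st[1:,4].argmax();x,y,w,h=st[i][:4]+np.array([305,235,0,0,0])[:4] if 0 else st[i][:4]
x+=305;y+=235;print('box',x,y,w,h)
W=wplane(c,p,[[x+w/2,y+h]],.035);print('upper edge x',((W-[.5525,-.1165,0])@Rz).round(4))
for n,a in(('off',.24),('on',0)):
    P=[[-.074-.005*np.cos(a)-s*np.sin(a),0,.026+s*np.cos(a)-.005*np.sin(a)] for s in(.009,-.009)]
    print(n,wproj(c,p,np.array(P)@Rz.T+[.5525,-.1165,0]).round(1).tolist())
E
```

```text
box 312 242 14 18
upper edge x [[-0.0753 -0.0011  0.035 ]]
off [[320.3, 253.8], [320.2, 243.8]]
on [[320.3, 256.8], [320.2, 242.6]]
```

The extents can't settle it from this oblique view. The force and travel profile says on, but I'll repeat the exact overhead view used before the press, for a direct comparison.

```bash
python3 -m crank '[[0,0,0,0,5,0],[0,0,0,0,5,0],[0,0,0,0,5,0],[0,0,0,0,5,0],[0,0,0,0,5,0],[0,0,-2.5,0,0,0],[0,0,-2.4,0,0,0],[-4,0,0,0,0,0],[-4,0,0,0,0,0],[-4,0,0,0,0,0],[-4,0,0,0,0,0],[-4,0,0,0,0,0],[-4.1,0,0,0,0,0],[0,0,0,0,0,0],[0,0,0,0,0,0],[0,0,0,0,0,0]]'
python3 - <<'E'
from h import *
s=rep();c=snap('wrist','w10');p=np.r_[s['ee_pos'],s['ee_rot']];np.save('pics/w10p.npy',p)
Rz=R.from_euler('z',.26).as_matrix()
for f in('w7','w10'):
    c=load(f);p=np.load(f'pics/{f}p.npy');g=c['pixels'].max(2)
    col=g[112:136,317:326].mean(1);print(f,p.round(4)[:3],col.round(0))
    e=111.5+np.interp(100,col[:12][::-1],np.arange(1,13)[::-1])
    print((( wplane(c,p,[[321,e]],.035)-[.5525,-.1165,0])@Rz).round(4),e)
    for a in(.24,0): print(a,[wproj(c,p,Rz@[-.074-.005*np.cos(a)-s*np.sin(a),0,.026+s*np.cos(a)-.005*np.sin(a)]+[.5525,-.1165,0])[0].round(1) for s in(.009,-.009)])
t=load('top9');print([onplane(t,b,.034)[0].round(4) for k in('red','blue') for b in blobs(t['pixels'],(262,250,302,285),k)])
cv2.imwrite('pics/c10.png',np.hstack([cv2.resize(load(f)['pixels'][105:150,298:343],(380,380),interpolation=cv2.INTER_CUBIC) for f in('w7','w10')]))
E
```

```text
time: 21.33
ee_pos: [0.5489, -0.1186, 0.3645]
ee_rot: [0.41, -3.11, -0.013]
ft_force: [-0.5, -0.4, 0.3]
width: -0.001
t 21.33 tip w [ 0.5479 -0.1172  0.1915] cf [-0.0046  0.0005  0.1915] F [-0.5 -0.4  0.3]
[[-0.966, -0.259, -0.006], [-0.259, 0.966, 0.008], [0.003, 0.009, -1.0]]
w7 [ 0.5498 -0.1191  0.3662] [218. 219. 219. 219. 218. 219. 220. 219. 207. 158.  81.  48.  52.  53.
  53.  50.  55.  83. 109. 113. 107.  98.  96.  98.]
[[-0.0809 -0.0008  0.035 ]] 122.25613275613276
0.24 [array([322. , 122.2]), array([321.9, 128. ])]
0 [array([322.1, 124.6]), array([321.9, 125.3])]
w10 [ 0.5489 -0.1186  0.3645] [220. 219. 218. 218. 219. 219. 219. 220. 218. 211. 200. 196. 193. 187.
 173. 132.  74.  51.  53.  53.  51.  57.  83. 107.]
[[-0.0829  0.0015  0.035 ]] 123.5
0.24 [array([319.1, 125.9]), array([319. , 131.7])]
0 [array([319.1, 128.4]), array([319., 129.])]
[array([0.4668, 0.2677, 0.034 ]), array([0.4695, 0.2489, 0.034 ]), array([0.4728, 0.2284, 0.034 ])]
```

The rocker's outer edge reads row 127.5, against a prediction of 128.4 for on and 125.9 for off. Before the press it read 121.8, against 122.2 for off. So it is on. The 12-picture limit is reached, so I'll go by numbers from here. The timer hasn't moved, and I'm heading for the left-hand key.

```bash
python3 -m crank '[[0,0,0,0,0,5.7],[0,3.5,0,0,0,0],[0,3.5,0,0,0,0],[0,3.5,0,0,0,0],[0,3.5,0,0,0,0],[0,3.5,0,0,0,0],[0,3.5,0,0,0,0],[0,3.5,0,0,0,0],[0,3.5,0,0,0,0],[0,3.5,0,0,0,0],[0,3.5,0,0,0,0],[0,3.5,0,0,0,0],[0.8,0.5,0,0,0,0],[1,0.5,0,0,0,0],[0,0,0,0,0,0],[0,0,0,0,0,0],[0,0,0,0,0,0],[0,0,0,0,0,0]]'
python3 - <<'E'
from h import *
s=rep();c=snap('wrist','w11');p=np.r_[s['ee_pos'],s['ee_rot']]
for k in('red','blue'):
    for b in blobs(c['pixels'],(150,150,440,400),k,25): print(k,b.round(1),wplane(c,p,b,.034)[0].round(4))
M=R.from_rotvec(p[3:]).as_matrix();tip=p[:3]+M@[0,0,.173];print('move cm',(M.T@(np.array([.4668,.2697,.045])-tip)*100).round(2))
E
```

```text
time: 22.88
ee_pos: [0.4684, 0.2668, 0.3693]
ee_rot: [0.251, -3.131, -0.01]
ft_force: [-1.5, -1.1, -0.0]
width: 0.004
t 22.88 tip w [0.4682 0.268  0.1963] cf [0.0174 0.3932 0.1963] F [-1.5 -1.1 -0. ]
[[-0.987, -0.159, -0.001], [-0.159, 0.987, 0.006], [0.0, 0.007, -1.0]]
red [321.  213.1] [0.4641 0.2682 0.034 ]
blue [274.1 213.5] [0.4706 0.2295 0.034 ]
blue [297.6 213.3] [0.4673 0.2489 0.034 ]
blue [437.  251.2] [0.4811 0.3751 0.034 ]
blue [206.8 382.4] [0.6582 0.179  0.034 ]
blue [431.5 380.1] [0.6185 0.4094 0.034 ]
blue [321.2 383.8] [0.6356 0.296  0.034 ]
move cm [ 0.1   0.1  15.13]
```

```bash
python3 -m crank '[[0.1,0.1,2.5,0,0,0],[0,0,2.5,0,0,0],[0,0,2.5,0,0,0],[0,0,2.5,0,0,0],[0,0,2.5,0,0,0],[0,0,2,0,0,0],[0,0,1,0,0,0],[0,0,0,0,0,0],[0,0,0,0,0,0],[0,0,0,0,0,0]]'
python3 - <<'E'
from h import *
s=rep();c=snap('wrist','w12');p=np.r_[s['ee_pos'],s['ee_rot']]
for k in('red','blue'):
    for b in blobs(c['pixels'],(200,200,380,350),k,25): print(k,b.round(1),wplane(c,p,b,.034)[0].round(4))
E
```

```text
time: 23.77
ee_pos: [0.4673, 0.27, 0.2153]
ee_rot: [-0.254, 3.131, 0.011]
ft_force: [0.2, -0.1, -0.3]
width: -0.001
t 23.77 tip w [0.4673 0.2712 0.0423] cf [0.0174 0.3966 0.0423] F [ 0.2 -0.1 -0.3]
[[-0.987, -0.161, -0.0], [-0.161, 0.987, 0.007], [-0.001, 0.007, -1.0]]
red [314.8 275.4] [0.4599 0.2674 0.034 ]
blue [228.2 281.7] [0.4693 0.2301 0.034 ]
blue [271.2 282. ] [0.4661 0.2491 0.034 ]
```

```bash
python3 -m crank '[[0.15,-0.1,0,0,0,0],[0,0,0.5,0,0,0],[0,0,0.3,0,0,0],[0,0,0,0,0,0],[0,0,0,0,0,0]]'
python3 -m crank '[[0,0,0.1,0,0,0],[0,0,0,0,0,0],[0,0,0,0,0,0]]'
python3 -m crank '[[0,0,0.1,0,0,0],[0,0,0,0,0,0],[0,0,0,0,0,0]]'
```

```text
time: 24.23
ee_pos: [0.4651, 0.2687, 0.206]
ee_rot: [0.254, -3.13, -0.01]
ft_force: [-0.1, 0.1, 0.4]
width: 0.001
time: 24.48
ee_pos: [0.4651, 0.2687, 0.2053]
ee_rot: [0.255, -3.13, -0.01]
ft_force: [-1.4, -0.0, 3.0]
width: -0.001
time: 24.73
ee_pos: [0.4651, 0.2687, 0.2044]
ee_rot: [0.255, -3.13, -0.01]
ft_force: [-1.6, -0.5, 5.6]
width: -0.003
```

```bash
python3 -m crank '[[0,0,0.06,0,0,0],[0,0,0,0,0,0],[0,0,0,0,0,0]]'
python3 -m crank '[[0,0,0.06,0,0,0],[0,0,0,0,0,0],[0,0,0,0,0,0]]'
```

```text
time: 24.98
ee_pos: [0.4651, 0.2687, 0.2041]
ee_rot: [0.255, -3.13, -0.011]
ft_force: [-2.5, -1.1, 8.3]
width: -0.003
time: 25.23
ee_pos: [0.4651, 0.2688, 0.204]
ee_rot: [0.255, -3.13, -0.011]
ft_force: [-4.5, -1.9, 13.1]
width: -0.0
```

The key bottomed out the same way as the first, at the same height and with the same sharp rise in force. I'll lift off and run the final checks.

```bash
python3 -m crank '[[0,0,-1,0,0,0],[0,0,-2.5,0,0,0],[0,0,-3,0,0,0],[0,0,-3,0,0,0],[0,0,-3,0,0,0],[0,0,-3,0,0,0],[0,0,-2,0,0,0],[0,0,0,0,0,0],[0,0,0,0,0,0],[0,0,0,0,0,0],[0,0,0,0,0,0],[0,0,0,0,0,0]]'
python3 - <<'E'
from h import *
s=rep();c=snap('wrist','w13');p=np.r_[s['ee_pos'],s['ee_rot']];t=snap('top','top13');sc=snap('scene','scene13')
print([wplane(c,p,b,.034)[0].round(4) for k in('red','blue') for b in blobs(c['pixels'],(255,190,345,235),k,25)])
print([onplane(t,b,.034)[0].round(4) for k in('red','blue') for b in blobs(t['pixels'],(262,250,302,285),k)])
# lid, pen, pipette etc unchanged since shut / start
a=load('scene7')['pixels'];print('lid diff',cv2.absdiff(a,sc['pixels'])[205:255,330:385].mean())
t0=load('top0')['pixels']
for n,(x0,y0,x1,y1) in dict(pipette=(225,222,246,320),petri=(305,208,356,236),bottle=(326,176,344,196),pen=(343,275,382,316),tweezers=(475,262,530,284)).items():
    print(n,cv2.absdiff(t0,t['pixels'])[y0:y1,x0:x1].mean().round(1))
E
```

```text
time: 26.23
ee_pos: [0.465, 0.2674, 0.3765]
ee_rot: [0.254, -3.127, -0.009]
ft_force: [-0.4, 1.2, -0.2]
width: 0.001
t 26.23 tip w [0.4643 0.2684 0.2035] cf [0.0137 0.3946 0.2035] F [-0.4  1.2 -0.2]
[[-0.987, -0.161, -0.004], [-0.162, 0.987, 0.005], [0.003, 0.006, -1.0]]
[array([0.4641, 0.2681, 0.034 ]), array([0.4705, 0.2294, 0.034 ]), array([0.4672, 0.2487, 0.034 ])]
[]
lid diff 8.812363636363637
pipette 50.0
petri 5.0
bottle 3.7
pen 6.1
tweezers 4.9
```

```bash
python3 - <<'E'
from h import *
d=lambda a,b,x0,y0,x1,y1:cv2.absdiff(load(a)['pixels'],load(b)['pixels'])[y0:y1,x0:x1].mean().round(1)
print('centrifuge top',d('top9','top13',383,205,445,272),'open-vs-now',d('top0','top13',383,205,445,272))
print('scene timer..',d('scene7','scene13',270,300,325,330),'pipette scene',d('scene0','scene13',270,305,325,332))
c=load('w13');s=telemetry.sense();p=np.r_[s['ee_pos'],s['ee_rot']]
print([wplane(c,p,b,.034)[0].round(3) for b in blobs(c['pixels'],(400,150,600,400),'blue',25)])
E
```

```text
centrifuge top 0.6 open-vs-now 32.3
scene timer.. 10.7 pipette scene 9.0
[array([0.482, 0.383, 0.034]), array([0.622, 0.42 , 0.034])]
```

```bash
python3 -c "
from plant import ticket;print(ticket.sign_off())"
```

```text
the job is handed in; nothing more can be done
None
```

The timed spin is started and the job is handed in, at about 26 s of the 64 s allowed; sign-off gives no verdict. In order, I pressed the small white timer's right-hand key, pushed the lid shut, pressed in the upper half of the rocker, and pressed the timer's left-hand key. All of it was done with closed fingertips.

| Step | Last check |
|---|---|
| Right-hand key | Bottomed at about 16 N, then released |
| Lid | Stopped at 113 mm height with about 14 N; seen shut, and the top view was unchanged afterwards |
| Rocker | Stopped after about 1.5 mm of travel at about 15 N; its edge then read row 127.5 (128.4 predicted for on, 125.9 for off) |
| Left-hand key | Bottomed at about 13 N, then released |

**Timer and contact:** At the end the timer's keys were within about 2 mm of their first position. The gripper was clear, about 17 cm above the timer.

**Checks that were weak or disagreed:**
- **Rocker:** The first, oblique view could not tell on from off, so I repeated the overhead view.
- **Picture limit:** I reached the 12-picture limit there, so the left-hand key press and the final checks rest on numbers only.
- **Arm in the way:** At the end the arm hid the timer in the top view, and probably the pipette too, which showed a large image difference there. I checked the timer with the wrist camera. The wrist camera's rough fix on the pipette showed no clear shift, but I have no clean confirmation.
- **Other bystanders:** The petri dishes, bottle, pen and tweezers looked unchanged from above.

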